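Switch off the parts dryer and hold its sprung lid just under the balance point

TASK

Switch the small-parts dryer off by turning its heat knob anticlockwise all the way to its stop while the lid is still shut. Then lift the sprung lid by its bar past its balance point, where the spring starts to carry it up, without letting it swing right open, and ease it back to hold it just below that point (3 to 14 degrees under it), where it would drop shut if let go. Finish while still holding the lid there, steady, with the heat still off and the things standing around the dryer left alone.

Things in the scene. Friction and masses are not known exactly. Their poses are not given: they have to be found in the camera images.
- dryer: grey sheet-metal dryer tub fixed to the bench, 200 mm deep (its x), 260 wide (y), 100 high, with a 70 mm deep, 92 mm high fan housing of the same width behind it. Origin: centre of the tub's underside on the bench; x points from the lid's bar towards its hinge, z up. Its place and yaw (up to 0.25 rad) vary.
- lid (a joint): sprung lid angle, rad: 0 shut, grows as its near edge rises, stop at 1.45. Aluminium plate 200 x 260 x 10 mm, 0.9 kg, hinged along the tub's far top edge. A spring carries part of its weight; balance point at 0.80 rad (46 deg): below it falls shut (about 1 N at the bar when shut, nothing at balance), above it the spring swings it open (up to 2 N). It does not stay where left.
- lid_bar (a point): middle of the lid's round steel bar handle, 12 mm thick, 120 long, along the dryer's y, 45 mm out from the lid's near edge on two 10 mm arms at its ends, so a finger fits between bar and lid. 245 mm from the hinge axis; 106 mm above the bench when shut, 280 at the balance point. It moves on an arc about lid_hinge and can turn between pinching fingers.
- lid_hinge (a point): middle of the lid's hinge axis, which runs along the dryer's y, 100.5 mm above the bench and 100 mm behind (+x of) the dryer's origin. With the lid shut the bar's middle lies 245 mm in front of this axis and 5 mm higher.
- control: grey control box fixed to the bench, 110 (x) x 100 (y) x 60 mm high, to the left or to the right of the dryer, turned a little. Origin: centre of its underside; z up.
- heat (a joint): angle of the heat knob, rad: 0 at the anticlockwise stop (off), growing clockwise seen from above to 1.8. At 0 the knob's bar grip lies along the control box's x; at value q the bar is turned clockwise by q from that. It starts between 0.6 and 1.3, turns with slight friction (0.04 N m) and stays where it is left.
- heat_grip (a point): on the upright axis of the black heat knob on the control box's top, at the height to grip, 97 mm above the bench. A 44 mm disc (top at 74 mm) with a bar grip 42 mm long, 14 mm wide, rising to 104 mm above the bench; a white line near one end of the bar's top points to the setting (to the box's -x side when off).
- bin: bystander: blue open plastic bin of steel parts, 150 x 100 x 70 mm, origin under its centre, on the side of the dryer away from the control box. Leave alone.
- can: bystander: upright aluminium can, 60 mm diameter, 150 mm high, origin under its centre. Leave alone.
- carton: bystander: cardboard carton 120 x 90 x 80 mm, origin under its centre. Leave alone.
- bearing: bystander: steel bearing ring lying flat, 56 mm outside, 28 mm inside, 18 mm high, origin under its centre, on the bench between robot and dryer. Leave alone.
Mind the look-alikes: they are no part of the job. What is shaped like the control but green or red is not meant.

How it is judged:
On the way, in this order (a step that is already met when the one before it is completed fails the run):
1. heat knob turned to its anticlockwise stop while the lid is shut (value of joint each of heat, lid below 0.08 rad), for 0.2 s.
2. lid raised past its balance point (value of joint lid above 0.82 rad), for 0.05 s.
At the end, for the whole second after the job is handed in: the fingers hold the lid still (under 0.04 rad/s) at 0.54 to 0.765 rad, just below its balance point of 0.80 rad, touching it with more than 0.1 N; the heat knob is within 0.1 rad of its anticlockwise stop (value of joint lid between 0.54 and 0.765 rad and velocity of joint lid between -0.04 and 0.04 rad/s and contact force between the fingers and lid above 0.1 N and value of joint heat below 0.1 rad); the arm keeps its last pose, push and grip.
It fails at once if the lid swings right open (above 1.3 rad) (value of joint lid above 1.3 rad).
It fails at once if a bystander is moved by more than 20 mm (distance of any of bin, can, carton, bearing from where it was at the start of the episode above 0.02 m).
It fails at once if a bystander touches or props the lid (contact force between lid and bin above 0.1 N or contact force between lid and can above 0.1 N or contact force between lid and carton above 0.1 N or contact force between lid and bearing above 0.1 N).
It also fails if it takes over 56 s, if anything falls off the work surface, if the arm or the gripper's body presses on something with over 40 N, if the wrist force passes 120 N, or if a joint passes its speed limit or range.

ROBOT

A 7-joint arm with a two-finger parallel gripper is mounted at the origin on the work surface. World frame = base frame: x ahead of the robot, y to its left, z up, the work surface at z = 0. Lengths are in m, angles in rad, forces in N, time in s.
With the tool pointing down it reaches from about 0.4 to 0.85 m from the base axis. Payload 10.4 kg.
Tool frame: the origin (TCP) lies between the finger pads; the fingertips stand ahead of it and the grasp point (between the pads) lies 6 mm ahead of it (finger_overhang is the z of the fingertips in the tool frame, in m); z points along the fingers, y is the direction in which the jaws open and shut (so a half turn about z gives the same grasp; the last joint's range is limited). The gripper opens to 85 mm and grips with 20 to 120 N. Pads are 22 mm wide; open, the fingers measure 114 mm over their backs; the gripper's body (76 mm by 85 mm) begins 54 mm behind the grasp point. The pads swing forward as they close: fully open they stand 13 mm farther back than shut.
Start: joints at [1.317, 0.332, -0.065, 1.46, 0.022, 1.35, -0.088], TCP at [0.143, -0.608, 0.256] pointing down, gripper open.
Joint ranges: [-2.6, 2.6], [-0.5, 2.12], [-1.47, 1.34], [0.16, 2.42], [-1.27, 4.41], [0.06, 2.06], [-2.6, 2.6]. Speed limits (rad/s): [2.22, 2.22, 2.79, 2.79, 3.14, 3.14, 3.14].

INTERFACE

Orientations are given as a unit quaternion [x, y, z, w].
In Python, from workcell import * gives the robot as it stands.
- The arm moves only by the shell command python3 -m creep 'ROWS' [FORCE]. ROWS is JSON, a list of rows, each a list of 7 numbers: the turn, a rotation vector about the tool's x, y, z in rad, then the shift along the tool's x, y, z in mm, then the closure in counts, from 0 (fully open) to 255 (shut). In form: [[wx, wy, wz, dx, dy, dz, claw], ...]. A call has 1 to 8 rows; each row shifts and turns the commanded pose from where the row before left it, along the tool's axes as they then stand; what a row does not reach is not made up. A row lasts 1/10 s, in which the tool goes at most 50 mm and 8.59 degrees, less where a joint would pass 70% of its speed; a pose out of reach is approached as far as the arm can. A call is refused whole if a number of a shift passes 50 or a number of a turn 0.15, either way. A call with a gripper value outside its range is refused whole. The fingers move at their own pace and stop on an object; FORCE is the grip in N (left out, the last holds). Time passes only in rows, so rows that do not move let the fingers close. It gives the time, the measured TCP pose, the force and the opening at its end, in the units of the state.
- get_obs(): the state, without advancing time (a new reading comes with each control period).
- camera(name): name is "side" or "top"; returns (picture, depth): 384x512x3 uint8, blue, green, red; 384x512 float32, m along the optical axis (not along the pixel's ray), 0 where there is no reading.
- camera_model(name): a dict with "camera_matrix" (3x3 intrinsics, pixels), "k1" (the pictures are not rectified: a ray, as slopes to the right and down, at radius r is drawn at 1 + k1 r^2 times it, then the intrinsics apply), "R" (3x3) and "t" (3): a world point X has camera coordinates R X + t. Camera axes: x right, y down, z forward; pixel columns grow to the right and rows downward; lengths in m; the calibration is good to about 2 mm. A picture is of the moment at which its call begins. camera_model takes no time and is no camera call.
- hand_in(): hands the job in, once; it reports no verdict.
The state is a dict: "clock": time; "joint_pos": joint angles; "joint_velocities": joint speeds; "tau": joint torques, N m; "position": TCP position; "ee_rot": TCP orientation; "ft_force": force on the tool from outside, world axes, zero at the start; "torque": the same for the moment, N m; "grip_width": opening from 0.0 (shut) to 1.0 (fully open).
Only numpy, scipy, OpenCV 4.12 (cv2) and the standard library are available. Lean on these libraries where they do the work, as an engineer would, in place of code of your own. Each camera call takes 0.05 s, during which the arm holds its last target.

## Working session

There is one attempt and no reset: what is moved stays moved. The work goes in short steps, Python scripts to look and compute and a shell command to move; the robot and the scene stay as the last step left them, time stands still between calls to the robot, and variables do not carry over. Pictures are saved under pics/ and viewed, and the job is handed in when it is done.

```bash
ls; mkdir -p pics; python3 - <<'E'
from workcell import *
import cv2,numpy as np
for n in("top","side"):
    p,d=camera(n); cv2.imwrite(f"pics/{n}0.png",p); np.save(f"pics/{n}0.npy",d); m=camera_model(n); print(n,m)
o=get_obs(); print(o)
E
```

```text
pics
top {'camera_matrix': array([[470.93758869,   0.        , 253.1447044 ],
       [  0.        , 470.93758869, 190.94202018],
       [  0.        ,   0.        ,   1.        ]]), 'k1': -0.0005100176129189668, 'R': array([[ 0.0207161 , -0.99976335,  0.00663978],
       [-0.99190247, -0.02138463, -0.12518861],
       [ 0.12530097, -0.0039926 , -0.99211074]]), 't': array([0.03951055, 0.56571567, 1.42139467])}
side {'camera_matrix': array([[481.0553786 ,   0.        , 259.96823155],
       [  0.        , 481.0553786 , 188.70121718],
       [  0.        ,   0.        ,   1.        ]]), 'k1': 0.050461132374103816, 'R': array([[ 0.99869599, -0.05063517, -0.00651085],
       [-0.03691678, -0.62819002, -0.77718367],
       [ 0.03526278,  0.77641057, -0.62924014]]), 't': array([-0.5433673 ,  0.13332965,  1.39346734])}
{'clock': 0.1, 'joint_pos': array([ 1.31740817,  0.33281087, -0.06472182,  1.46082553,  0.02161724,
        1.34986442, -0.08850649]), 'joint_velocities': array([ 0.00039497, -0.00120686,  0.00123599, -0.00278285, -0.00140744,
       -0.00058962, -0.00085032]), 'tau': array([ 2.33006496e-03, -6.26747918e+01,  4.96603351e-02, -3.92426705e+01,
        1.63727067e-02,  7.03875470e-03,  3.80341305e-05]), 'position': array([ 0.14290905, -0.60815498,  0.25560933]), 'ee_rot': array([ 9.93347206e-01,  1.15156248e-01, -1.00339760e-04, -5.97609044e-04]), 'ft_force': array([0.35057548, 0.26548213, 0.05608951]), 'torque': array([-0.00435411,  0.0180177 , -0.00726635]), 'grip_width': 0.9996564709391972}
```

View pics/top0.png

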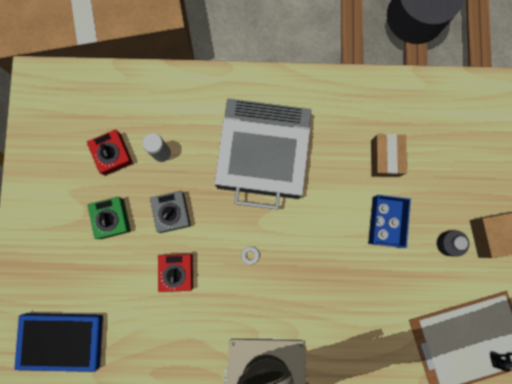

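View pics/side0.png

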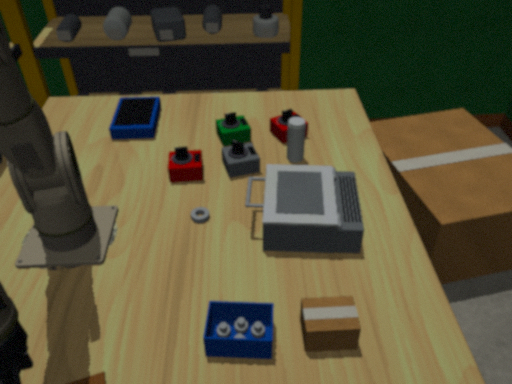

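The top view shows four knob boxes: grey (170,212), green (108,217), red (109,152) and red (175,272). Only the grey one fits the description. The dryer is at (265,150), its bar at (258,205), the bearing at (250,255), the can at (156,147), the bin at (390,221) and the carton at (389,155). Next I'll measure them and check an enlarged crop.

```bash
cat > h.py <<'E'
import cv2,numpy as np
from workcell import *
def ray(n,u,v):
    m=camera_model(n);K=m["camera_matrix"];k=m["k1"]
    x=(u-K[0,2])/K[0,0];y=(v-K[1,2])/K[1,1];a,b=x,y
    for _ in range(10):
        s=1+k*(a*a+b*b);a,b=x/s,y/s
    R,t=np.array(m["R"]),np.array(m["t"])
    return -R.T@t,R.T@np.array([a,b,1])
def onz(n,u,v,z):
    c,d=ray(n,u,v);return c+d*(z-c[2])/d[2]
def proj(n,X):
    m=camera_model(n);K=m["camera_matrix"];c=np.array(m["R"])@X+m["t"];a=c[:2]/c[2];a=a*(1+m["k1"]*(a@a))
    return K[0,0]*a[0]+K[0,2],K[1,1]*a[1]+K[1,2]
def heightmap(n,d):
    m=camera_model(n);K=m["camera_matrix"];R=np.array(m["R"])
    v,u=np.mgrid[:384,:512];x=(u-K[0,2])/K[0,0];y=(v-K[1,2])/K[1,1]
    P=np.stack([x*d,y*d,d],-1)-m["t"]
    return P@R
def deltas(p,q,p2,R2):pass
E
python3 - <<'E'
from h import *
p=cv2.imread("pics/top0.png");d=np.load("pics/top0.npy")
W=heightmap("top",d)
a=cv2.resize(p[180:245,140:205],None,fx=9,fy=9,interpolation=cv2.INTER_CUBIC);cv2.imwrite("pics/c1.png",a)
a=cv2.resize(p[90:215,205:325],None,fx=4.8,fy=4.8,interpolation=cv2.INTER_CUBIC);cv2.imwrite("pics/c2.png",a)
s=cv2.imread("pics/side0.png")
a=cv2.resize(s[130:185,210:270],None,fx=9,fy=9,interpolation=cv2.INTER_CUBIC);cv2.imwrite("pics/c3.png",a)
H=W[...,2]
roi=np.zeros(H.shape,bool);roi[185:240,145:195]=1
def rect(mask):
    c=max(cv2.findContours(mask.astype(np.uint8),cv2.RETR_EXTERNAL,cv2.CHAIN_APPROX_NONE)[0],key=cv2.contourArea)
    return c
hsv=cv2.cvtColor(p,cv2.COLOR_BGR2HSV)
for nm,(r0,r1,c0,c1),lo,hi in [("box",(185,240,145,195),.045,.12),("dryer",(90,215,205,325),.085,.13),("knob",(185,240,145,195),.067,.12),("grip",(185,240,145,195),.087,.12),("can",(125,170,135,185),.1,.2)]:
    roi=np.zeros(H.shape,bool);roi[r0:r1,c0:c1]=1
    m=roi&(H>lo)&(H<hi);
    c=rect(m);pts=W[m]
    print(nm,m.sum(),"meanXYZ",pts.mean(0).round(4),"minmaxz",pts[:,2].min().round(3),pts[:,2].max().round(3))
    q=pts[:,:2].astype(np.float32)*1000
    r=cv2.minAreaRect(q);print("  rect",np.round(r[0],1),np.round(r[1],1),round(r[2],2))
E
```

```text
box 1219 meanXYZ [0.4955 0.3023 0.0647] minmaxz 0.045 0.113
  rect [496.5 304.6] [110.8 101.1] 13.9
dryer 7868 meanXYZ [0.6844 0.0238 0.107 ] minmaxz 0.085 0.121
  rect [670.6  25.4] [261.  321.8] 83.7
knob 254 meanXYZ [0.4875 0.2998 0.0815] minmaxz 0.067 0.113
  rect [487.5 309.2] [86.5 77.8] 36.79
grip 81 meanXYZ [0.4883 0.3013 0.1016] minmaxz 0.088 0.113
  rect [488.9 302.4] [14.9 41.1] 58.34
can 395 meanXYZ [0.6822 0.3415 0.1434] minmaxz 0.102 0.158
  rect [685.  344.1] [57.7 56.1] 89.58
```

View pics/c1.png

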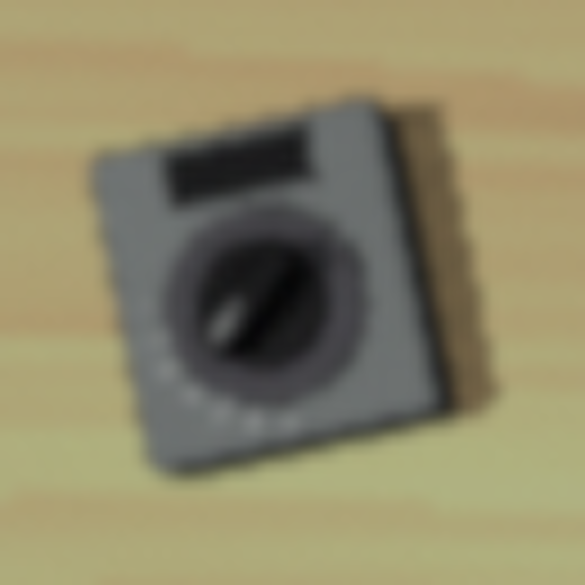

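View pics/c2.png

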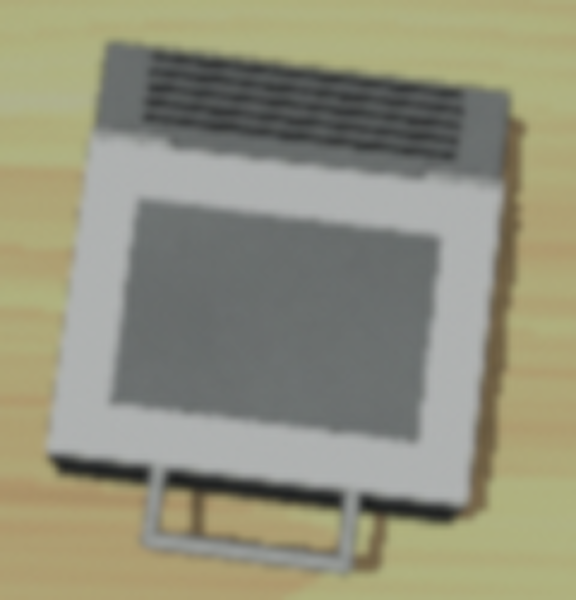

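View pics/c3.png

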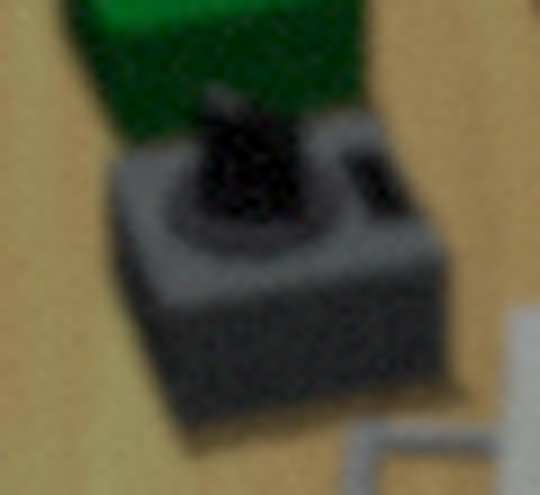

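The crops confirm it: the grey box at (170,212) has a black knob with a white line at its lower left, and its scale is on the near side. The lid bar is at (258,205). Next I'll measure the knob angle, the box yaw and the bar more precisely.

```bash
python3 - <<'E'
from h import *
p=cv2.imread("pics/top0.png");d=np.load("pics/top0.npy");s=cv2.imread("pics/side0.png");ds=np.load("pics/side0.npy")
for n,dd,(r0,r1,c0,c1) in(("top",d,(190,235,150,190)),("side",ds,(135,160,225,255))):
    W=heightmap(n,dd);H=W[...,2]
    for lo in(.090,.095,.1):
        roi=np.zeros(H.shape,bool);roi[r0:r1,c0:c1]=1
        m=roi&(H>lo)&(H<.112)
        q=W[m][:,:2]*1000;r=cv2.minAreaRect(q.astype(np.float32));
        e,v=np.linalg.eigh(np.cov(q.T));a=np.degrees(np.arctan2(v[1,1],v[0,1]))
        print(n,lo,m.sum(),q.mean(0).round(1),"pca",round(a,1),np.sqrt(e).round(1),"rect",np.round(r[0],1),np.round(r[1],1),round(r[2],1))
W=heightmap("top",d)
#white line
g=p[195:230,155:185].min(2).astype(int)
big=cv2.resize(p[200:228,155:185],None,fx=20,fy=20,interpolation=cv2.INTER_NEAREST);big=np.clip(big.astype(float)*2,0,255).astype(np.uint8);cv2.imwrite("pics/c4.png",big)
big=cv2.resize(s[133:165,222:262],None,fx=16,fy=16,interpolation=cv2.INTER_NEAREST);big=np.clip(big.astype(float)*3,0,255).astype(np.uint8);cv2.imwrite("pics/c5.png",big)
# dryer: lid plate mask & bar
H=W[...,2]
roi=np.zeros(H.shape,bool);roi[90:200,205:325]=1
m=roi&(H>.095)&(H<.13);m=cv2.morphologyEx(m.astype(np.uint8),cv2.MORPH_OPEN,np.ones((9,9)))>0
q=W[m][:,:2]*1000;r=cv2.minAreaRect(q.astype(np.float32));print("lid",np.round(r[0],1),np.round(r[1],1),round(r[2],2),cv2.boxPoints(r).round(0).tolist())
# bar: bright pixels below lid
for (u,v) in [((145)/4.8+205-.4,(543)/4.8+90-.4),((348)/4.8+205-.4,565/4.8+90-.4)]: print("bar end",onz("top",u,v,.106).round(4))
# bearing, bin, carton
for (u,v,z) in [(250,255,.018),(156,147,.15)]: print(onz("top",u,v,z).round(3))
roi=np.zeros(H.shape,bool);roi[185:255,360:420]=1;m=roi&(H>.03);print("bin",W[m].min(0).round(3),W[m].max(0).round(3))
E
```

```text
top 0.09 76 [488.6 301.5] pca 147.6 [ 4.4 11.8] rect [488.9 302.4] [14.9 41.1] 58.3
top 0.095 71 [488.5 302.1] pca 148.4 [ 4.2 11.9] rect [488.9 302.5] [14.7 41.2] 57.1
top 0.1 58 [487.8 302.9] pca 148.7 [ 4.  11.7] rect [488.4 302.3] [13.4 40.1] 59.7
side 0.09 62 [483.1 298.7] pca 145.6 [ 4.5 12.7] rect [484.  299.9] [19.6 46. ] 52.0
side 0.095 49 [483.2 299.1] pca 145.7 [ 4.7 12.4] rect [484.8 300.2] [16.8 43.9] 59.1
side 0.1 34 [483.6 300.2] pca 143.9 [ 4.9 13.3] rect [484.8 300.2] [16.8 43.9] 59.1
lid [665.  26.] [260.8 213.2] 84.05 [[546.0, -93.0], [758.0, -115.0], [785.0, 145.0], [573.0, 167.0]]
bar end [0.5199 0.1048 0.106 ]
bar end [ 0.509  -0.0194  0.106 ]
[0.368 0.057 0.018]
[0.672 0.334 0.15 ]
bin [ 0.382 -0.423  0.03 ] [0.561 0.057 1.481]
```

View pics/c4.png

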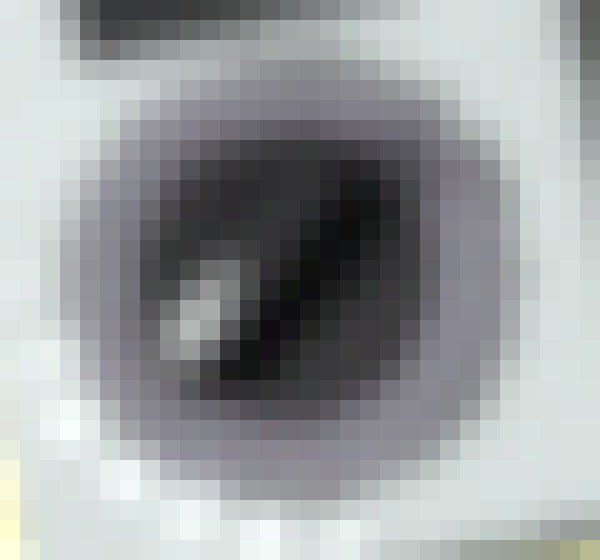

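View pics/c5.png

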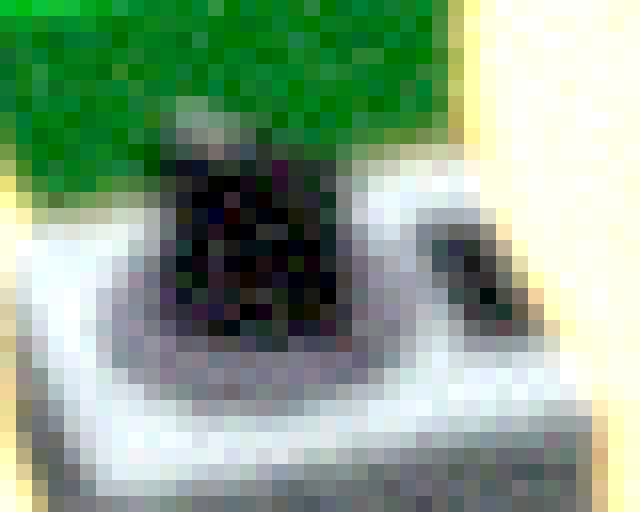

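```bash
cat >> h.py <<'E'
from scipy.spatial.transform import Rotation as Rn
def delta(P,yawx=None,Rt=None):
    o=get_obs();R=Rn.from_quat(o["ee_rot"])
    print("t",round(o["clock"],2),"pos",o["position"].round(4),"F",o["ft_force"].round(1),"grip",round(o["grip_width"],3))
    print("toolx",R.as_matrix()[:,0].round(3),"tooly",R.as_matrix()[:,1].round(3),"toolz",R.as_matrix()[:,2].round(3))
    print("shift tool mm",(R.inv().apply(np.array(P)-o["position"])*1000).round(1))
    if yawx is not None:
        c,s=np.cos(yawx),np.sin(yawx);Rt=np.array([[c,s,0],[s,-c,0],[0,0,-1]])
    if Rt is not None:
        print("turn rad",(R.inv()*Rn.from_matrix(Rt)).as_rotvec().round(3))
E
python3 - <<'E'
from h import *
print(onz("top",169.0,213.7,.074),onz("top",168.9,213.,.060))
E
python3 -m creep '[[0,0,0,34,-35,0,0],[0,0,0,34,-35,0,0],[0,0,0,34,-35,0,0],[0,0,0,34,-35,0,0],[0,0,0,34,-35,0,0],[0,0,0,34,-35,0,0],[0,0,0,34,-35,0,0],[0,0,0,34,-35,0,0]]'
python3 -c "
from h import *
delta([.487,.302,.17],np.radians(-33))"
```

```text
[0.48590948 0.30165709 0.074     ] [0.48905105 0.30448189 0.06      ]
clock: 0.9
position: [0.3442, -0.2717, 0.2562]
ee_rot: [0.993, 0.115, -0.0, 0.0]
ft_force: [0.4, -1.4, 0.8]
grip_width: 1.003
t 0.9 pos [ 0.3442 -0.2717  0.2562] F [ 0.4 -1.4  0.8] grip 1.003
toolx [ 0.974  0.229 -0.   ] tooly [ 0.229 -0.974  0.   ] toolz [-0. -0. -1.]
shift tool mm [ 270.2 -525.9   86. ]
turn rad [0.    0.    0.807]
```

```bash

python3 -m creep '[[0,0,0,24,-42,0,0],[0,0,0,24,-42,0,0],[0,0,0,24,-42,0,0],[0,0,0,24,-42,0,0],[0,0,0,24,-42,0,0],[0,0,0,24,-42,0,0],[0,0,0,24,-42,0,0],[0,0,0,24,-42,0,0]]'
python3 -m creep '[[0,0,0,18,-44,0,0],[0,0,0,18,-44,0,0],[0,0,0,18,-44,0,0],[0,0,0,18,-44,0,0],[0,0,0.13,0,0,0,0],[0,0,0.13,0,0,0,0],[0,0,0.13,0,0,0,0],[0,0,0.13,0,0,0,0]]'
python3 -c "
from h import *
delta([.487,.302,.103],np.radians(-33))"
```

```text
clock: 1.7
position: [0.4538, 0.0992, 0.2564]
ee_rot: [0.993, 0.115, 0.0, 0.0]
ft_force: [0.3, -1.0, -0.4]
grip_width: 1.0
clock: 2.5
position: [0.483, 0.2851, 0.2542]
ee_rot: [0.991, -0.134, -0.002, 0.001]
ft_force: [-1.2, 0.5, -1.8]
grip_width: 0.998
t 2.5 pos [0.483  0.2851 0.2542] F [-1.2  0.5 -1.8] grip 0.998
toolx [ 0.964 -0.267 -0.004] tooly [-0.267 -0.964  0.002] toolz [-0.004 -0.001 -1.   ]
shift tool mm [ -0.  -17.7 151.2]
turn rad [0.003 0.003 0.306]
```

```bash

python3 -m creep '[[0,0,0.15,0,0,0,0],[0,0,0.15,0,0,0,0],[0,0,0,0,0,0,0],[0,0,0,0,0,0,0]]'
python3 -c "
from h import *
import workcell
print([k for k in dir(workcell) if 'finger' in k.lower()], getattr(workcell,'finger_overhang',None))
p,d=camera('top');cv2.imwrite('pics/t1.png',cv2.resize(p[150:270,120:240],None,fx=5,fy=5))
delta([.487,.302,.103],np.radians(-33))"
```

```text
clock: 2.9
position: [0.4809, 0.285, 0.2418]
ee_rot: [0.986, -0.164, -0.007, 0.015]
ft_force: [-0.7, 0.5, -0.1]
grip_width: 0.996
['finger_overhang'] 0.025
t 2.95 pos [0.4812 0.2848 0.2419] F [ 0.6 -0.5  0. ] grip 0.997
toolx [ 0.946 -0.324 -0.009] tooly [-0.324 -0.946  0.031] toolz [-0.019 -0.027 -0.999]
shift tool mm [  1.3 -22.5 138.3]
turn rad [0.032 0.006 0.246]
```

View pics/t1.png

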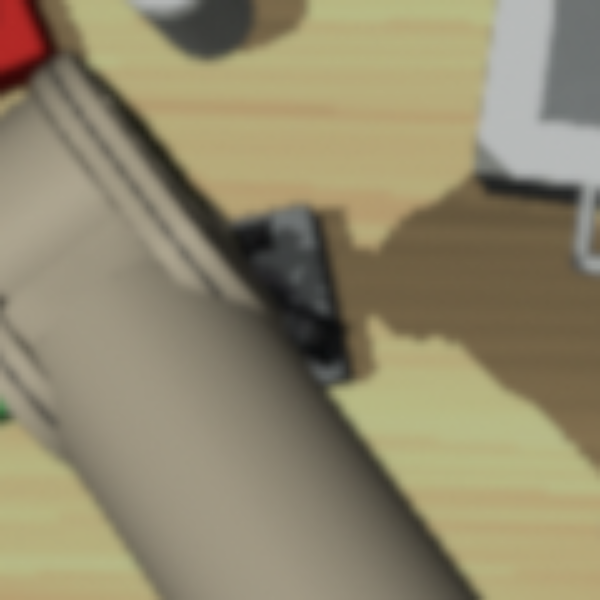

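The arm hides the knob at (250,280). The turn stopped short, so I'm checking the joints for a limit.

```bash

python3 -c "
from h import *
print(get_obs()['joint_pos'].round(3))
delta([.487,.302,.103],np.radians(147))"
```

```text
[-0.295  0.242 -0.382  1.619  0.102  1.331 -2.596]
t 2.95 pos [0.4812 0.2848 0.2419] F [ 0.6 -0.5  0. ] grip 0.997
toolx [ 0.946 -0.324 -0.009] tooly [-0.324 -0.946  0.031] toolz [-0.019 -0.027 -0.999]
shift tool mm [  1.3 -22.5 138.3]
turn rad [-0.008  0.047 -2.895]
```

Joint 7 is at its limit, so I'll use the half-turned grasp instead.

```bash

python3 -m creep '[[0,0,-0.145,0,0,0,0],[0,0,-0.145,0,0,0,0],[0,0,-0.145,0,0,0,0],[0,0,-0.145,0,0,0,0],[0,0,-0.145,0,0,0,0],[0,0,-0.145,0,0,0,0],[0,0,-0.145,0,0,0,0],[0,0,-0.145,0,0,0,0]]'
python3 -m creep '[[0,0,-0.145,0,0,0,0],[0,0,-0.145,0,0,0,0],[0,0,-0.145,0,0,0,0],[0,0,-0.145,0,0,0,0],[0,0,-0.145,0,0,0,0],[0,0,-0.145,0,0,0,0],[0,0,-0.145,0,0,0,0],[0,0,-0.145,0,0,0,0]]'
python3 -c "
from h import *
print(get_obs()['joint_pos'].round(3))
delta([.487,.302,.17],np.radians(147))"
```

```text
clock: 3.75
position: [0.4821, 0.2834, 0.2422]
ee_rot: [0.914, 0.404, -0.014, 0.008]
ft_force: [-0.4, 0.2, -0.1]
grip_width: 0.997
clock: 4.55
position: [0.4821, 0.2834, 0.2424]
ee_rot: [0.543, 0.839, -0.016, -0.001]
ft_force: [-0.4, -0.3, 0.2]
grip_width: 1.004
[-0.067  0.282 -0.657  1.606  0.183  1.345 -0.329]
t 4.55 pos [0.4821 0.2834 0.2424] F [-0.4 -0.3  0.2] grip 1.004
toolx [-0.41   0.912 -0.015] tooly [ 0.912  0.409 -0.028] toolz [-0.019 -0.025 -0.999]
shift tool mm [16.1 14.1 71.8]
turn rad [-0.031  0.007 -0.573]
```

```bash

python3 -m creep '[[-0.008,0.002,-0.143,0,0,0,0],[-0.008,0.002,-0.143,0,0,0,0],[-0.008,0.002,-0.143,0,0,0,0],[-0.008,0.002,-0.143,0,0,0,0],[0,0,0,0,0,0,0]]'
python3 -c "
from h import *
delta([.487,.302,.16],np.radians(147))"
```

```text
clock: 5.05
position: [0.4821, 0.2832, 0.2424]
ee_rot: [0.286, 0.958, 0.0, -0.0]
ft_force: [0.5, 0.1, 0.7]
grip_width: 0.999
t 5.05 pos [0.4821 0.2832 0.2424] F [0.5 0.1 0.7] grip 0.999
toolx [-0.836  0.549  0.   ] tooly [0.549 0.836 0.001] toolz [ 0.     0.001 -1.   ]
shift tool mm [ 6.2 18.3 82.4]
turn rad [ 0.001 -0.    -0.005]
```

```bash

python3 -m creep '[[0,0,0,6,18,40,0],[0,0,0,0,0,42,0],[0,0,0,0,0,30,0],[0,0,0,0,0,26,0],[0,0,0,0,0,0,0],[0,0,0,0,0,0,0]]'
python3 -c "
from h import *
delta([.487,.302,.104],np.radians(147))
p,d=camera('side');cv2.imwrite('pics/s1.png',cv2.resize(p[80:200,190:310],None,fx=5,fy=5))"
```

```text
clock: 5.65
position: [0.4869, 0.3023, 0.1047]
ee_rot: [0.288, 0.958, 0.0, -0.0]
ft_force: [0.4, 0.3, 0.5]
grip_width: 0.999
t 5.65 pos [0.4869 0.3023 0.1047] F [0.4 0.3 0.5] grip 0.999
toolx [-0.834  0.552  0.001] tooly [0.552 0.834 0.   ] toolz [-0.  0. -1.]
shift tool mm [-0.3 -0.2  0.7]
turn rad [ 0.    -0.001 -0.009]
```

View pics/s1.png

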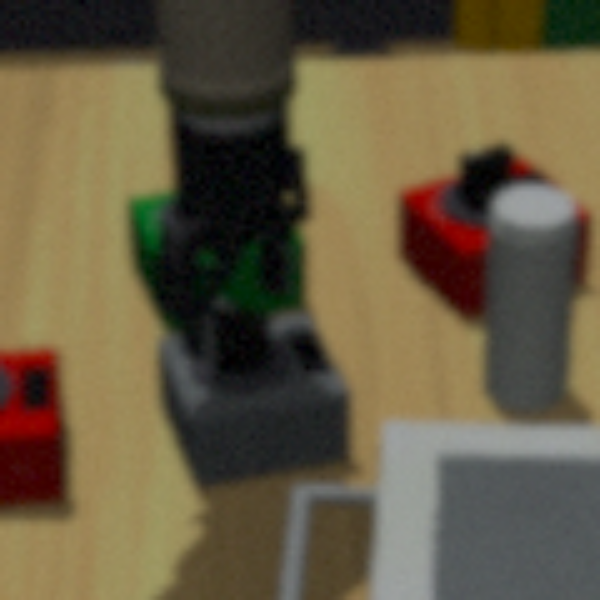

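The side view shows the fingers straddling the knob at about (240,345) in the crop. I'll close on it next.

```bash

python3 -m creep '[[0,0,0,0,0,0,255],[0,0,0,0,0,0,255],[0,0,0,0,0,0,255],[0,0,0,0,0,0,255],[0,0,0,0,0,0,255],[0,0,0,0,0,0,255],[0,0,0,0,0,0,255],[0,0,0,0,0,0,255]]' 40
python3 -c "
from h import *
delta([.487,.302,.104],np.radians(147));print(get_obs()['torque'])"
```

```text
clock: 6.5
position: [0.4873, 0.303, 0.1043]
ee_rot: [0.287, 0.958, 0.001, 0.001]
ft_force: [4.2, 2.8, -0.6]
grip_width: 0.156
t 6.5 pos [0.4873 0.303  0.1043] F [ 4.2  2.8 -0.6] grip 0.156
toolx [-0.835  0.55  -0.001] tooly [0.55  0.835 0.002] toolz [ 0.002  0.001 -1.   ]
shift tool mm [-0.3 -1.   0.3]
turn rad [ 0.002  0.001 -0.006]
[ 0.59983936 -0.74929786 -0.08421929]
```

```bash

python3 -m creep '[[0,0,-0.1,0,0,0,255],[0,0,-0.1,0,0,0,255],[0,0,-0.1,0,0,0,255],[0,0,-0.1,0,0,0,255],[0,0,-0.1,0,0,0,255],[0,0,-0.1,0,0,0,255],[0,0,-0.1,0,0,0,255],[0,0,0,0,0,0,255]]' 60
python3 -c "
from h import *
delta([.487,.302,.104],np.radians(193.9));print(get_obs()['torque'])"
```

```text
clock: 7.3
position: [0.4874, 0.3032, 0.1044]
ee_rot: [-0.061, 0.998, 0.001, 0.001]
ft_force: [4.7, 5.5, -1.1]
grip_width: 0.148
t 7.3 pos [0.4874 0.3032 0.1044] F [ 4.7  5.5 -1.1] grip 0.148
toolx [-0.993 -0.121 -0.002] tooly [-0.121  0.993  0.001] toolz [ 0.002  0.002 -1.   ]
shift tool mm [ 0.6 -1.1  0.4]
turn rad [ 0.001  0.002 -0.121]
[ 0.80262298 -0.9043329   0.07856879]
```

```bash

python3 -m creep '[[0,0,-0.04,0,0,0,255],[0,0,-0.04,0,0,0,255],[0,0,-0.04,0,0,0,255],[0,0,0,0,0,0,255]]' 60
python3 -c "
from h import *
delta([.487,.302,.104],np.radians(193.9));print(get_obs()['torque'])"
```

```text
clock: 7.7
position: [0.4874, 0.3032, 0.1044]
ee_rot: [-0.119, 0.993, 0.001, 0.001]
ft_force: [4.5, 4.3, -0.8]
grip_width: 0.153
t 7.7 pos [0.4874 0.3032 0.1044] F [ 4.5  4.3 -0.8] grip 0.153
toolx [-0.971 -0.237 -0.002] tooly [-0.237  0.971  0.001] toolz [ 0.002  0.002 -1.   ]
shift tool mm [ 0.7 -1.1  0.4]
turn rad [ 0.001  0.002 -0.003]
[ 0.85716046 -0.95328327  0.0415954 ]
```

Not at the stop yet (torque is still only friction), so I'll keep turning.

```bash

python3 -m creep '[[0,0,-0.04,0,0,0,255],[0,0,-0.04,0,0,0,255],[0,0,0,0,0,0,255]]' 60
python3 -c "
from h import *
delta([.487,.302,.104],np.radians(193.9));print(get_obs()['torque'])"
```

```text
clock: 8.0
position: [0.4876, 0.3032, 0.1045]
ee_rot: [-0.157, 0.988, 0.001, 0.001]
ft_force: [3.3, 5.7, 0.4]
grip_width: 0.148
t 8.0 pos [0.4876 0.3032 0.1045] F [3.3 5.7 0.4] grip 0.148
toolx [-0.951 -0.31  -0.002] tooly [-0.31   0.951  0.002] toolz [ 0.001  0.002 -1.   ]
shift tool mm [ 0.9 -0.9  0.5]
turn rad [0.002 0.002 0.073]
[ 1.11306402 -0.8163313  -2.11328847]
```

```bash

python3 -m creep '[[0,0,-0.03,0,0,0,255],[0,0,-0.03,0,0,0,255],[0,0,0,0,0,0,255],[0,0,0,0,0,0,255]]' 60
python3 -c "
from h import *
delta([.487,.302,.104],np.radians(193.9));print(get_obs()['torque'])"
```

```text
clock: 8.4
position: [0.4883, 0.3034, 0.1046]
ee_rot: [-0.186, 0.983, 0.001, 0.002]
ft_force: [6.7, 8.1, -3.4]
grip_width: 0.152
t 8.4 pos [0.4883 0.3034 0.1046] F [ 6.7  8.1 -3.4] grip 0.152
toolx [-0.931 -0.366 -0.004] tooly [-0.366  0.931  0.002] toolz [ 0.003  0.003 -1.   ]
shift tool mm [ 1.7 -0.8  0.6]
turn rad [0.002 0.004 0.132]
[ 1.61133626 -1.62398996 -1.98532331]
```

Torque rose to 2 Nm, so the knob is on its stop. I'll release it, rise and check.

```bash

python3 -m creep '[[0,0,0,0,0,0,0],[0,0,0,0,0,0,0],[0,0,0,0,0,0,0],[0,0,0,0,0,0,0],[0,0,0,0,0,-50,0],[0,0,0,0,0,-50,0],[0,0,0,0,0,-50,0],[0,0,0,0,0,0,0]]'
python3 -m creep '[[0,0,0,40,-30,0,0],[0,0,0,40,-30,0,0],[0,0,0,40,-30,0,0],[0,0,0,40,-30,0,0],[0,0,0,0,0,0,0]]'
python3 -c "
from h import *
delta([.487,.302,.104]);print(get_obs()['joint_pos'].round(2))
p,d=camera('top');cv2.imwrite('pics/t2.png',p);cv2.imwrite('pics/t2c.png',cv2.resize(p[180:245,140:205],None,fx=9,fy=9));np.save('pics/t2.npy',d)
W=heightmap('top',d);H=W[...,2]
roi=np.zeros(H.shape,bool);roi[190:235,150:190]=1
m=roi&(H>.092)&(H<.112);q=W[m][:,:2]*1000;r=cv2.minAreaRect(q.astype(np.float32));print(m.sum(),r)"
```

```text
clock: 9.2
position: [0.4881, 0.3045, 0.2607]
ee_rot: [-0.188, 0.982, 0.001, 0.004]
ft_force: [0.2, 1.0, -0.3]
grip_width: 1.003
clock: 9.7
position: [0.3799, 0.1266, 0.2541]
ee_rot: [-0.185, 0.983, -0.004, 0.0]
ft_force: [0.8, 0.1, 0.6]
grip_width: 1.001
t 9.7 pos [0.3799 0.1266 0.2541] F [0.8 0.1 0.6] grip 1.001
toolx [-0.932 -0.363  0.   ] tooly [-0.363  0.932 -0.007] toolz [ 0.002 -0.007 -1.   ]
shift tool mm [-163.6  125.6  149.1]
[ 0.56 -0.19 -0.88  1.96 -0.14  1.3   1.67]
76 ((488.7474365234375, 301.90838623046875), (42.070133209228516, 13.768542289733887), 14.095786094665527)
```

View pics/t2c.png

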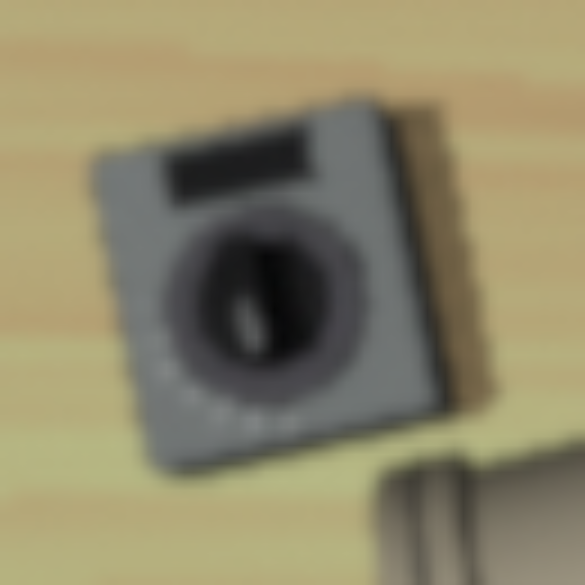

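View pics/t2.png

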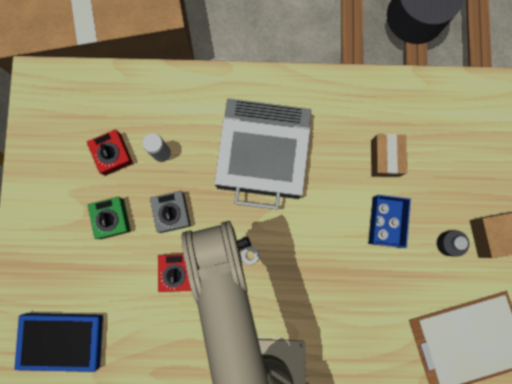

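Knob bar now lies at 14.1° against the box yaw of 13.9°, with the line pointing to -x, so the heat is off. The lid is shut. Next I'll measure the bar precisely.

```bash
python3 - <<'E'
from h import *
p=cv2.imread("pics/top0.png");d=np.load("pics/top0.npy");s=cv2.imread("pics/side0.png");ds=np.load("pics/side0.npy")
for n,im,dd,(r0,r1,c0,c1) in(("top",p,d,(186,215,225,290)),("side",s,ds,(165,245,240,272))):
    W=heightmap(n,dd);H=W[...,2]
    roi=np.zeros(H.shape,bool);roi[r0:r1,c0:c1]=1
    m=roi&(H>.085)&(H<.13)&(W[...,0]<.545)
    q=W[m];print(n,m.sum(),q.mean(0).round(4))
    # bar pts: x less than arms
    th=np.radians(-5.6);e=np.array([np.cos(th),np.sin(th)]);f=np.array([-e[1],e[0]])
    u=q[:,:2]@e;v=q[:,:2]@f
    k=u<np.percentile(u,3)+.02
    print(" u pct",np.percentile(u,[1,5,25,50,75,95]).round(4)," v range",v.min().round(4),v.max().round(4))
    a=np.polyfit(v[k],u[k],1);print(" slope",a)
    c=(v.min()+v.max())/2; uu=np.median(u[k]);print(" bar mid",(uu*e+c*f).round(4),"z",np.median(q[k][:,2]).round(4))
# hinge line: top of white plate far edge pixel crop
for (u,v) in [(95,135),(500,185)]:
    print("far corners", onz("top",(u+.5)/4.8+204.5,(v+.5)/4.8+89.5,.1055+.005).round(4))
for (u,v) in [(50,458),(465,505)]:
    print("near corners", onz("top",(u+.5)/4.8+204.5,(v+.5)/4.8+89.5,.1105).round(4))
big=cv2.resize(s[155:260,235:370],None,fx=5.5,fy=5.5,interpolation=cv2.INTER_CUBIC);cv2.imwrite("pics/c6.png",big)
E
```

```text
top 232 [0.5205 0.0388 0.1097]
 u pct [0.5045 0.5054 0.508  0.5117 0.5157 0.5346]  v range 0.0273 0.1582
 slope [0.01093639 0.51027688]
 bar mid [0.5174 0.0425] z 0.11
side 188 [0.5183 0.0293 0.1086]
 u pct [0.5004 0.5015 0.5051 0.5095 0.5187 0.5352]  v range 0.0215 0.1535
 slope [0.00408025 0.50766065]
 bar mid [0.5137 0.0375] z 0.1092
far corners [0.774  0.1423 0.1105]
far corners [ 0.7478 -0.1104  0.1105]
near corners [0.5704 0.164  0.1105]
near corners [ 0.5469 -0.0902  0.1105]
```

View pics/c6.png

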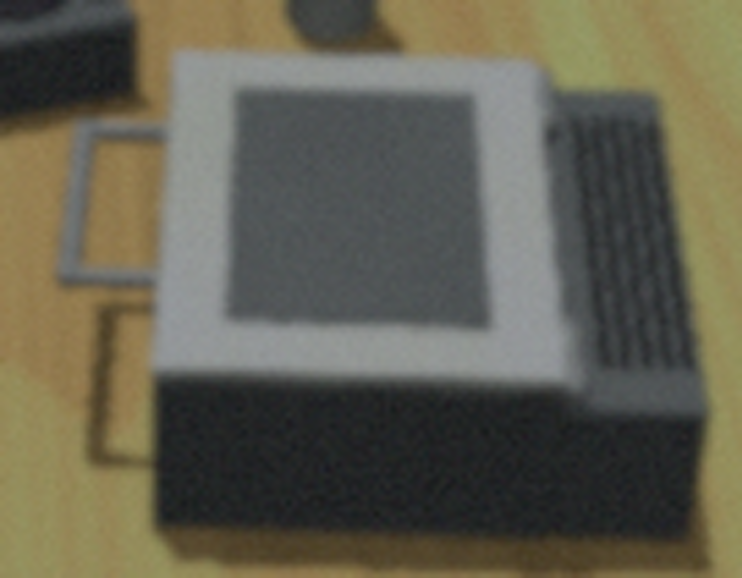

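Bar middle ≈ (0.516, 0.041, 0.106), hinge (0.760, 0.016), dryer yaw ≈ -5.8°. I'll turn so the jaws close along the dryer's x, and partly close them.

```bash

python3 -m creep '[[0,0,0.146,0,0,0,147],[0,0,0.146,0,0,0,147],[0,0,0.146,0,0,0,147],[0,0,0.146,0,0,0,147],[0,0,0.146,0,0,0,147],[0,0,0.146,0,0,0,147],[0,0,0.146,0,0,0,147],[0,0,0.146,0,0,0,147]]'
python3 -m creep '[[0,0,0.146,0,0,0,147],[0,0,0.146,0,0,0,147],[0,0,0.146,0,0,0,147],[0,0,0.146,0,0,0,147],[0,0,0.146,0,0,0,147],[0,0,0.146,0,0,0,147],[0,0,0,0,0,0,147]]'
python3 -c "
from h import *
delta([.516,.041,.20],np.radians(84.2));print(get_obs()['joint_pos'].round(2))"
```

```text
clock: 10.55
position: [0.3824, 0.1329, 0.2538]
ee_rot: [0.387, 0.922, 0.0, -0.001]
ft_force: [1.4, -0.4, -1.1]
grip_width: 0.424
clock: 11.25
position: [0.3824, 0.1326, 0.254]
ee_rot: [0.74, 0.672, -0.0, -0.0]
ft_force: [0.2, -0.6, -0.1]
grip_width: 0.424
t 11.25 pos [0.3824 0.1326 0.254 ] F [ 0.2 -0.6 -0.1] grip 0.424
toolx [0.096 0.995 0.   ] tooly [ 0.995 -0.096 -0.   ] toolz [-0.  0. -1.]
shift tool mm [-78.4 141.8  53.9]
turn rad [-0.    -0.     0.005]
[ 0.93 -0.28 -1.16  1.95 -0.27  1.32 -0.24]
```

```bash

python3 -m creep '[[0,0,0,-20,35,0,147],[0,0,0,-20,35,0,147],[0,0,0,-20,36,15,147],[0,0,0,-18,36,39,147],[0,0,0,0,0,0,147],[0,0,0,0,0,0,147]]'
python3 -c "
from h import *
delta([.516,.041,.112],np.radians(84.2));print(get_obs()['joint_pos'].round(2))
for n in('top','side'):
    p,d=camera(n);cv2.imwrite(f'pics/{n}3.png',p)
p=cv2.imread('pics/top3.png');q=cv2.imread('pics/side3.png')
cv2.imwrite('pics/b3.png',np.hstack([cv2.resize(p[150:250,210:310],None,fx=4,fy=4),cv2.resize(q[120:220,210:310],None,fx=4,fy=4)]))"
```

```text
clock: 11.85
position: [0.4938, 0.0551, 0.2074]
ee_rot: [0.738, 0.675, -0.003, -0.004]
ft_force: [-0.5, -0.0, 1.4]
grip_width: 0.423
t 11.85 pos [0.4938 0.0551 0.2074] F [-0.5 -0.   1.4] grip 0.423
toolx [0.089 0.996 0.002] tooly [ 0.996 -0.089 -0.011] toolz [-0.01   0.003 -1.   ]
shift tool mm [-12.2  24.4  95.2]
turn rad [-0.011 -0.002  0.013]
[ 0.92  0.32 -1.27  1.8   0.32  1.27 -0.53]
```

View pics/b3.png

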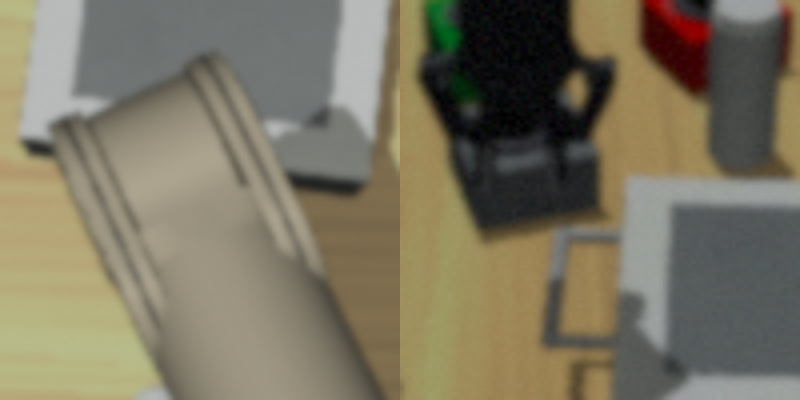

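The side view shows the fingers hanging above and left of the bar, and the tub is clear. I'll correct the position, then descend.

```bash

python3 -m creep '[[-0.011,-0.002,0.013,-6,12,0,147],[0,0,0,-6,12,0,147],[0,0,0,0,0,0,147]]'
python3 -c "
from h import *
delta([.516,.041,.112],np.radians(84.2));print(get_obs()['joint_pos'].round(2))"
```

```text
clock: 12.25
position: [0.5183, 0.0375, 0.2103]
ee_rot: [0.744, 0.668, -0.0, 0.006]
ft_force: [0.5, 0.5, -0.0]
grip_width: 0.427
t 12.25 pos [0.5183 0.0375 0.2103] F [ 0.5  0.5 -0. ] grip 0.427
toolx [ 0.109  0.994 -0.008] tooly [ 0.994 -0.109  0.008] toolz [ 0.007 -0.009 -1.   ]
shift tool mm [ 4.  -3.4 98.3]
turn rad [ 0.008  0.008 -0.008]
[ 0.88  0.36 -1.23  1.76  0.36  1.27 -0.55]
```

```bash

python3 -m creep '[[0.008,0.008,-0.008,4,-3,20,147],[0,0,0,0,0,25,147],[0,0,0,0,0,15,147],[0,0,0,0,0,0,147]]'
python3 -c "
from h import *
delta([.516,.041,.112],np.radians(84.2));print(get_obs()['joint_pos'].round(2))"
```

```text
clock: 12.65
position: [0.513, 0.0433, 0.1479]
ee_rot: [0.741, 0.672, -0.001, -0.002]
ft_force: [0.0, 0.2, 1.1]
grip_width: 0.425
t 12.65 pos [0.513  0.0433 0.1479] F [0.  0.2 1.1] grip 0.425
toolx [0.098 0.995 0.001] tooly [ 0.995 -0.098 -0.005] toolz [-0.005  0.002 -1.   ]
shift tool mm [-2.1  3.4 35.9]
turn rad [-0.005 -0.001  0.003]
[ 0.82  0.43 -1.18  1.83  0.43  1.17 -0.6 ]
```

```bash

python3 -m creep '[[-0.005,0,0,-1,2,0,147],[0,0,0,0,0,12,147],[0,0,0,0,0,12,147],[0,0,0,0,0,12,147],[0,0,0,0,0,0,147]]'
python3 -c "
from h import *
delta([.516,.041,.112],np.radians(84.2));print(get_obs()['joint_pos'].round(2))
q,d=camera('side')
cv2.imwrite('pics/b4.png',cv2.resize(q[150:250,220:340],None,fx=6,fy=6))"
```

```text
clock: 13.15
position: [0.5149, 0.0424, 0.1114]
ee_rot: [0.741, 0.672, 0.0, -0.001]
ft_force: [-0.2, 0.4, -0.1]
grip_width: 0.421
t 13.15 pos [0.5149 0.0424 0.1114] F [-0.2  0.4 -0.1] grip 0.421
toolx [0.098 0.995 0.002] tooly [ 0.995 -0.098 -0.   ] toolz [-0.     0.002 -1.   ]
shift tool mm [-1.2  1.2 -0.6]
turn rad [-0.    -0.002  0.003]
[ 0.79  0.48 -1.14  1.87  0.48  1.11 -0.63]
```

View pics/b4.png

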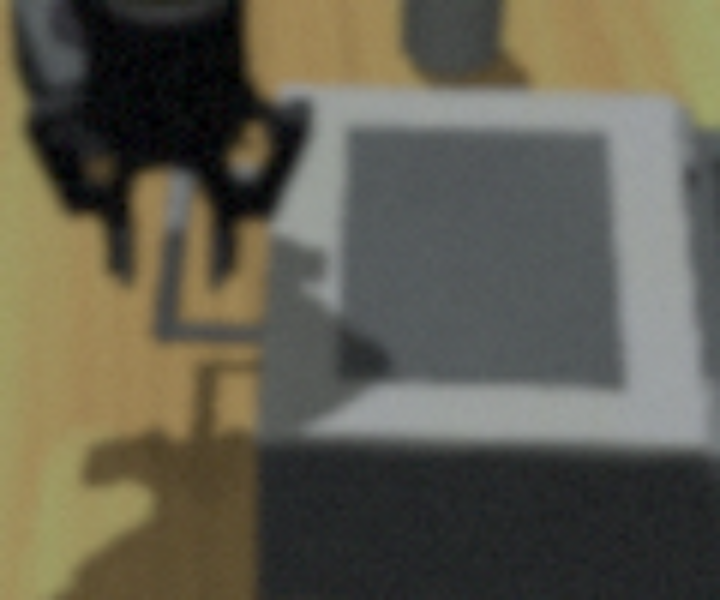

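The fingers straddle the bar at crop (175,230), with one inside the gap to the lid. I'll close gently.

```bash

python3 -m creep '[[0,0,0,0,0,0,255],[0,0,0,0,0,0,255],[0,0,0,0,0,0,255],[0,0,0,0,0,0,255],[0,0,0,0,0,0,255],[0,0,0,0,0,0,255]]' 30
python3 -c "
from h import *
delta([.516,.041,.112],np.radians(84.2));print(get_obs()['torque'])"
```

```text
clock: 13.8
position: [0.5159, 0.0427, 0.1134]
ee_rot: [0.741, 0.672, 0.001, 0.0]
ft_force: [-3.0, 1.0, 4.1]
grip_width: 0.124
t 13.8 pos [0.5159 0.0427 0.1134] F [-3.   1.   4.1] grip 0.124
toolx [0.098 0.995 0.002] tooly [ 0.995 -0.098  0.002] toolz [ 0.002  0.002 -1.   ]
shift tool mm [-1.7  0.3  1.4]
turn rad [ 0.002 -0.002  0.003]
[ 0.31477258  0.64407191 -0.06039589]
```

```bash

python3 -m creep '[[0,0,0,0,1,-12,255],[0,0,0,0,1,-12,255],[0,0,0,0,2,-12,255],[0,0,0,0,2,-12,255],[0,0,0,0,0,0,255]]'
cat > lid.py <<'E'
from h import *
o=get_obs();R=Rn.from_quat(o["ee_rot"]).as_matrix()
g=o["position"]+.006*R[:,2]
e=np.array([.9949,-.1011]);u=(g[:2]-[.7600,.0165])@e
print("u,h",round(u,4),round(g[2]-.1005,4),"r",round(np.hypot(u,g[2]-.1005),4),"lid est",round(np.arctan2(g[2]-.1005,-u)-.0204,3))
delta([.516,.041,.112],np.radians(84.2));print("torque",o["torque"].round(2),"jp",o["joint_pos"].round(2))
E
python3 lid.py
```

```text
clock: 14.3
position: [0.5217, 0.0421, 0.1632]
ee_rot: [0.741, 0.672, 0.001, 0.0]
ft_force: [-6.7, 1.9, -0.5]
grip_width: 0.129
u,h -0.2397 0.0567 r 0.2463 lid est 0.212
t 14.3 pos [0.5217 0.0421 0.1632] F [-6.7  1.9 -0.5] grip 0.129
toolx [0.098 0.995 0.001] tooly [ 0.995 -0.098  0.002] toolz [ 0.002  0.001 -1.   ]
shift tool mm [-1.7 -5.6 51.1]
turn rad [ 0.002 -0.001  0.003]
torque [ 0.59  1.43 -0.05] jp [ 0.83  0.43 -1.19  1.8   0.42  1.2  -0.59]
```

```bash

python3 -m creep '[[0,0,0,0,3,-12,255],[0,0,0,0,3,-12,255],[0,0,0,0,4,-11,255],[0,0,0,0,4,-11,255],[0,0,0,0,5,-11,255],[0,0,0,0,6,-11,255],[0,0,0,0,0,0,255]]'
python3 lid.py
```

```text
clock: 15.0
position: [0.547, 0.0394, 0.2315]
ee_rot: [0.741, 0.671, 0.001, 0.0]
ft_force: [-8.7, 0.9, 2.9]
grip_width: 0.124
u,h -0.2142 0.125 r 0.248 lid est 0.508
t 15.0 pos [0.547  0.0394 0.2315] F [-8.7  0.9  2.9] grip 0.124
toolx [0.098 0.995 0.002] tooly [ 0.995 -0.098  0.002] toolz [ 0.003  0.001 -1.   ]
shift tool mm [ -1.7 -31.3 119.4]
turn rad [ 0.002 -0.002  0.003]
torque [ 0.41  2.01 -0.11] jp [ 0.82  0.42 -1.2   1.66  0.4   1.34 -0.55]
```

```bash

python3 -m creep '[[0,0,0,0,6,-10,255],[0,0,0,0,6,-10,255],[0,0,0,0,7,-10,255],[0,0,0,0,8,-9,255],[0,0,0,0,0,0,255]]'
python3 lid.py; python3 -c "
from h import *
for n in('top','side'):
    p,d=camera(n);cv2.imwrite(f'pics/{n}5.png',p);np.save(f'pics/{n}5.npy',d)
p=cv2.imread('pics/side5.png');cv2.imwrite('pics/b5.png',cv2.resize(p[110:260,220:380],None,fx=4.5,fy=4.5))
for n in('side','top'):
    W=heightmap(n,np.load(f'pics/{n}5.npy'));e=np.array([.9949,-.1011]);f=np.array([.1011,.9949])
    X=W[...,:2]-[.76,.0165];u=X@e;v=X@f;h=W[...,2]-.1005
    ang=np.arctan2(h,-u)
    m=(u<-.06)&(u>-.19)&(abs(v)<.125)&(h>.01)&(np.abs(ang)<1.2)
    if m.sum()>20:
        # hinge plane fit excluding arm: use |v|>0.06
        m&=(abs(v)>.07)
        if m.sum()>20:
            c=np.polyfit(u[m],h[m],1);print(n,m.sum(),'slope angle',np.arctan(-c[0]).round(3),'med',np.median(np.arctan2(h[m]-.0,-u[m])).round(3))
"
```

```text
clock: 15.5
position: [0.5736, 0.0366, 0.2709]
ee_rot: [0.741, 0.671, 0.001, 0.0]
ft_force: [-13.6, -0.4, 10.2]
grip_width: 0.125
u,h -0.1875 0.1644 r 0.2494 lid est 0.699
t 15.5 pos [0.5736 0.0366 0.2709] F [-13.6  -0.4  10.2] grip 0.125
toolx [0.098 0.995 0.001] tooly [ 0.995 -0.098  0.002] toolz [ 0.002  0.001 -1.   ]
shift tool mm [ -1.5 -58.  158.8]
turn rad [ 0.002 -0.001  0.003]
torque [ 0.04  3.05 -0.07] jp [ 0.76  0.45 -1.18  1.53  0.41  1.44 -0.54]
side 832 slope angle 0.652 med 0.731
top 719 slope angle 0.666 med 0.755
```

View pics/b5.png

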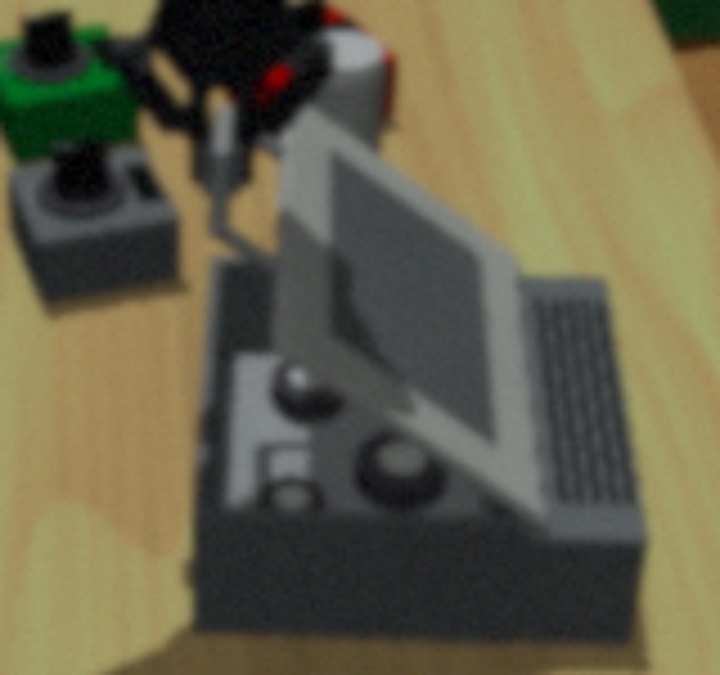

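The side view shows the lid raised, pinched at crop (225,160). The depth images put the lid at about 0.67 rad and the TCP estimate is 0.70. There's a radial strain of about 17 N, so I'll back off outward a little and see whether it relaxes.

```bash

python3 -m creep '[[0,0,0,0,-2,-2,255],[0,0,0,0,0,0,255],[0,0,0,0,0,0,255]]'
python3 lid.py
```

```text
clock: 15.9
position: [0.5733, 0.0366, 0.2711]
ee_rot: [0.741, 0.671, 0.004, 0.001]
ft_force: [8.9, 4.3, -9.1]
grip_width: 0.123
u,h -0.1877 0.1646 r 0.2497 lid est 0.699
t 15.9 pos [0.5733 0.0366 0.2711] F [ 8.9  4.3 -9.1] grip 0.123
toolx [0.099 0.995 0.004] tooly [ 0.995 -0.099  0.007] toolz [ 0.007  0.003 -1.   ]
shift tool mm [ -1.8 -58.5 158.7]
turn rad [ 0.007 -0.004  0.002]
torque [ 0.91 -1.79 -0.01] jp [ 0.77  0.44 -1.18  1.54  0.41  1.43 -0.54]
```

```bash

python3 -m creep '[[0,0,0,0,9,-9,255],[0,0,0,0,9,-9,255],[0,0,0,0,9,-8,255],[0,0,0,0,9,-8,255],[0,0,0,0,0,0,255],[0,0,0,0,0,0,255]]'
python3 lid.py; cat > ang.py <<'E'
from h import *
import sys
k=sys.argv[1]
e=np.array([.9949,-.1011]);f=np.array([.1011,.9949])
for n in('side','top'):
    p,d=camera(n);cv2.imwrite(f'pics/{n}{k}.png',p);np.save(f'pics/{n}{k}.npy',d)
    W=heightmap(n,d);X=W[...,:2]-[.76,.0165];u=X@e;v=X@f;h=W[...,2]-.1005
    c=np.arctan2(h,-u)
    m=(u<-.02)&(u>-.17)&(v<-.05)&(v>-.125)&(h>.02)&(c>.4)&(c<1.3)
    for _ in range(3):
        q=np.polyfit(u[m],h[m],1);r=h-np.polyval(q,u);m&=abs(r)<.012
    a=np.arctan(-q[0]);off=q[1]*np.cos(a)
    print(n,m.sum(),'angle',a.round(3),'offset mm (expect 10)',(off*1000).round(1),'ray',np.median(c[m]-.0102/np.hypot(u[m],h[m])).round(3))
E
python3 ang.py 6
```

```text
clock: 16.5
position: [0.6071, 0.033, 0.3051]
ee_rot: [0.741, 0.671, 0.002, 0.0]
ft_force: [-4.5, 0.5, 4.4]
grip_width: 0.122
u,h -0.1537 0.1986 r 0.2511 lid est 0.892
t 16.5 pos [0.6071 0.033  0.3051] F [-4.5  0.5  4.4] grip 0.122
toolx [0.099 0.995 0.002] tooly [ 0.995 -0.099  0.003] toolz [ 0.003  0.001 -1.   ]
shift tool mm [ -1.4 -92.  192.8]
turn rad [ 0.003 -0.002  0.002]
torque [ 0.16  0.93 -0.05] jp [ 0.68  0.5  -1.15  1.39  0.45  1.53 -0.53]
side 62 angle 0.906 offset mm (expect 10) 5.4 ray 0.865
top 13 angle 0.891 offset mm (expect 10) 8.7 ray 0.875
```

The lid is at about 0.88 rad, past balance. Now I'll ease it back to about 0.66.

```bash

python3 -m creep '[[0,0,0,0,-7,6,255],[0,0,0,0,-7,6,255],[0,0,0,0,-6,6,255],[0,0,0,0,-6,6,255],[0,0,0,0,-6,7,255],[0,0,0,0,-6,7,255],[0,0,0,0,0,0,255],[0,0,0,0,0,0,255]]'
python3 lid.py; python3 ang.py 7; python3 -c "
from h import *
p=cv2.imread('pics/side7.png');cv2.imwrite('pics/b7.png',cv2.resize(p[90:260,180:380],None,fx=4,fy=3.5))"
```

```text
clock: 17.4
position: [0.5693, 0.037, 0.2663]
ee_rot: [0.741, 0.671, 0.001, 0.0]
ft_force: [-0.3, 1.7, 0.9]
grip_width: 0.125
u,h -0.1918 0.1598 r 0.2496 lid est 0.674
t 17.4 pos [0.5693 0.037  0.2663] F [-0.3  1.7  0.9] grip 0.125
toolx [0.098 0.995 0.002] tooly [ 0.995 -0.098  0.002] toolz [ 0.002  0.002 -1.   ]
shift tool mm [ -1.5 -53.8 154.2]
turn rad [ 0.002 -0.002  0.003]
torque [ 0.51 -0.01 -0.1 ] jp [ 0.77  0.44 -1.19  1.55  0.41  1.42 -0.54]
side 958 angle 0.633 offset mm (expect 10) 10.3 ray 0.635
top 572 angle 0.648 offset mm (expect 10) 11.5 ray 0.661
```

View pics/b7.png

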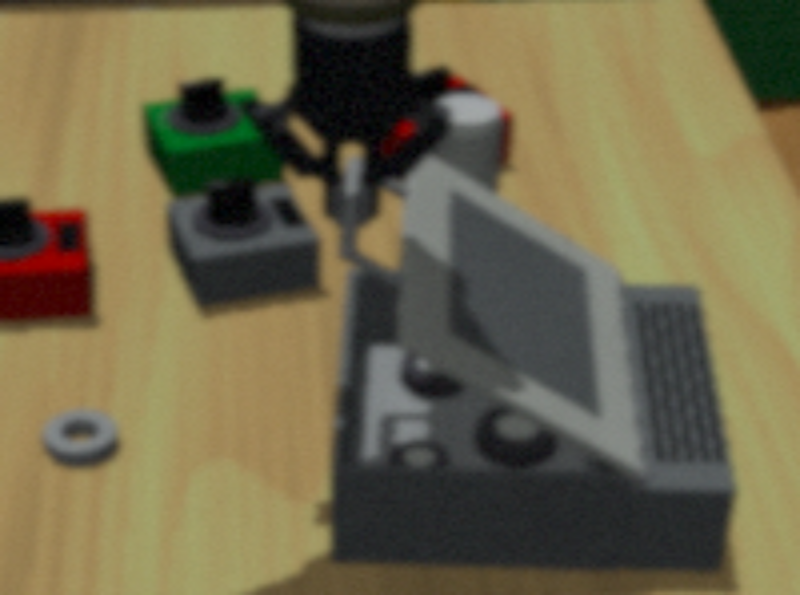

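View pics/top7.png

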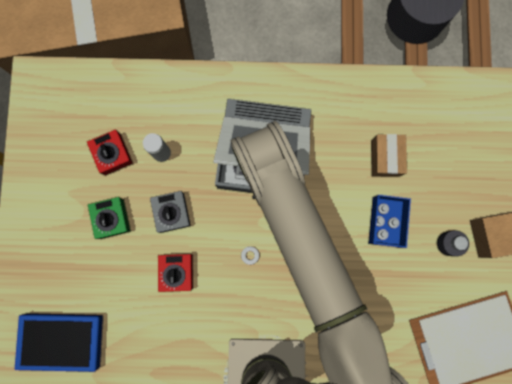

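The lid is held at about 0.65 rad, pinched at crop (350,190). In the top view the knob at (170,212), can, bearing, bin and carton all look unmoved. I'll let it settle briefly and then hand in.

```bash

python3 -m creep '[[0,0,0,0,0,0,255],[0,0,0,0,0,0,255],[0,0,0,0,0,0,255],[0,0,0,0,0,0,255],[0,0,0,0,0,0,255]]'
python3 lid.py; python3 -c "
from h import *
d=np.load('pics/top7.npy');W=heightmap('top',d);H=W[...,2]
roi=np.zeros(H.shape,bool);roi[190:235,150:190]=1
m=roi&(H>.092)&(H<.112);print(m.sum(),cv2.minAreaRect((W[m][:,:2]*1000).astype(np.float32)))
print(np.abs(get_obs()['joint_velocities']).max())"
```

```text
clock: 18.0
position: [0.5694, 0.037, 0.2664]
ee_rot: [0.741, 0.671, 0.002, 0.0]
ft_force: [-0.5, 2.4, 0.8]
grip_width: 0.127
u,h -0.1917 0.1599 r 0.2497 lid est 0.675
t 18.0 pos [0.5694 0.037  0.2664] F [-0.5  2.4  0.8] grip 0.127
toolx [0.098 0.995 0.002] tooly [ 0.995 -0.098  0.003] toolz [ 0.003  0.002 -1.   ]
shift tool mm [ -1.6 -53.9 154.3]
turn rad [ 0.003 -0.002  0.003]
torque [ 0.44 -0.07 -0.03] jp [ 0.77  0.44 -1.19  1.55  0.41  1.42 -0.54]
74 ((488.5020751953125, 302.1821594238281), (40.74948501586914, 13.760661125183105), 12.396978378295898)
0.0025186609333235164
```

```bash
python3 -c "
from workcell import *
print(hand_in())"
```

```text
the job is handed in; nothing more can be done
None
```

I handed the job in at about 18 s, with the dryer's heat off and the gripper still holding the lid just below its balance point. `hand_in()` gives no verdict, so what follows rests on my own checks.

- **Heat knob:** I turned the grey box's knob anticlockwise to its stop while the lid was shut; wrist torque rose to about 2 N m there. Afterwards the knob bar measured 14.1° and later 12.4°, against a box yaw of 13.9°, so it is off within measuring error.
- **Lid raise:** I pinched the lid bar and raised it to about 0.88 rad, past the 0.80 balance point. The depth images gave 0.865–0.906 and the arm position 0.89.
- **Lid hold:** I eased it back and held it with a 30 N pinch. The final angle was 0.63–0.66 rad from the depth images and 0.675 from the arm position, all inside 0.54–0.765. The arm was still and the outside force was about 2.5 N.
- **Bystanders:** in the last pictures the can, bearing, bin and carton looked unmoved; I compared them by eye rather than measuring.

**Disagreements:**
- **Lid angle:** the arm-based reading runs up to about 0.04 rad above the cameras. My hinge position is probably 4–5 mm off.
- **Strain during the lift:** this caused up to about 17 N, which I relieved by moving the hand about 3 mm outward.
- **First knob grasp:** it ran into a joint limit, so I used the half-turned grasp instead.

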